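# Strip the chainring's retaining ring before painting

### The job

Strip the e-bike frame for paint: draw the hook pick out from under the freshly painted panel by its shank, without touching the wet panel, lay it down on the bench and take it again by its handle. With the hook, pry the spring retaining ring out of the groove of the drive shaft (pull it by its closed back, straight out sideways; no fingers on it while it sits on the shaft), then lay the pick down on the bench and put the ring into the parts dish where its twin already lies. Leave the cans, the bottle, the panel and the bearing in their places.

Things in the scene. Friction and masses are not known exactly. Their poses are not given: they have to be found in the camera images.
- pick_handle: red and black square handle of the hook pick, 100 x 28 x 28 mm; origin at its centre; +x runs along the pick towards the hook, +z is the side away from the hook. Lies on the bench hook down, with the handle under the panel at the start. Whole pick 130 g, balanced 40 mm ahead of the handle's centre
- pick_shank (a point): middle of the exposed part of the pick's bare steel shank, 110 mm ahead of the handle's centre on the same axis; shank 8 x 8 mm square, 50 to 150 mm ahead of the handle's centre. Axis 14 mm above the bench when lying
- pick_tip (a point): lowest point of the hook: a round 3.5 mm pin, 157 mm ahead of the handle's centre, bent square down, its end 13 mm below the pick's axis (9 mm below the shank's underside)
- ring_mid (a point): yellow zinc spring retaining ring, E-ring type, 42 g, 4 mm thick: centre of the circle that clasps the shaft neck, half-way up; +x points to the closed back (pull-off direction), z up. 54 mm wide over flat parallel cheeks 7 to 17 mm ahead of this point; mouth ends 15 mm behind it, back bar 25 to 30 mm ahead
- ring_back (a point): middle of the ring's straight back bar (5 mm thick, 29 mm long), 27.5 mm ahead of ring_mid. Pocket for the hook between shaft and bar: 8 mm deep, 20 mm wide, open above, 4 mm down to the chainring. Pulled by this bar along +x the ring resists with about 11 N, snaps free after some 10 mm and is clear of the shaft for lifting after 35 mm
- shaft_top (a point): centre of the top of the steel drive shaft's 34 mm end (a thinner 18 mm stub stands 10 mm higher); the shaft is upright. Groove: neck 28 mm in diameter, from 10.5 to 16 mm below this point; the black chainring (150 mm across, flat top, on which the ring rests and slides) lies 16 mm below it and 112 mm above the bench. The frame itself is fixed, its tubes stay below 92 mm
- dish_1: round steel parts dish, 124 mm across, 22 mm high, floor 4 mm thick and 100 mm across; origin under its centre; fixed
- dish_2: second parts dish, like dish_1
- twin_mid (a point): the twin retaining ring, same size, lying in one of the dishes; centre as ring_mid
- bearing_mid (a point): ball bearing, 42 mm across, 12 mm high, lying in the other dish; its centre
- panel: freshly painted flat panel, orange to blue, 200 (x) x 150 (y) x 5 mm, loose on four 55 mm yellow pyramids; origin under its centre, so 55 mm above the bench
- can_1: small yellow paint can, 68 mm across, 72 mm high; origin under its centre
- can_2: small blue paint can, 68 mm across, 72 mm high; origin under its centre
- bottle: white bottle with red cap, 58 mm across, 165 mm high; origin under its centre

How it is judged:
By the outcome, as a careful person would: the job done as asked, in the order asked, and still so for the second after the job is handed in, with the robot touching nothing.
It also fails if it takes over 67 s, if anything falls off the work surface, if the arm or the gripper's body presses on something with over 40 N, if the wrist force passes 120 N, or if a joint passes its speed limit or range.

### The arm

A 6-joint arm with a two-finger parallel gripper is mounted at the origin on the work surface. World frame = base frame: x ahead of the robot, y to its left, z up, the work surface at z = 0. Lengths are in mm, angles in rad, forces in N, time in s.
With the tool pointing down it reaches from about 400 to 925 mm from the base axis. Payload 12.5 kg.
Tool frame: the origin (TCP) lies on the centre line of the jaws, within the pads' length; the fingertips stand 25 mm ahead of it and the grasp point (between the pads) lies 6 mm ahead of it; z points along the fingers, y is the line along which they close (so a half turn about z gives the same grasp; the last joint's range is limited). The gripper opens to 95 mm and grips with 3 to 60 N. Pads are 20 mm wide; open, the fingers measure 119 mm over their backs; the gripper's body (75 mm by 180 mm) begins 59 mm behind the grasp point.
Start: joints at [1.215, 0.491, 1.559, -0, 1.092, -0.106], TCP at [154.487, 605.622, 239.661] pointing down, gripper open.
Joint ranges: [-3.1, 3.1], [-0.84, 2.19], [0.05, 2.79], [-1.13, 4.28], [0.06, 2.93], [-2.69, 2.69]. Speed limits (rad/s): [2.22, 2.22, 2.79, 3.14, 3.14, 3.14].

### API

Orientations are given as a unit quaternion [w, x, y, z].
In Python, from bench import * gives the robot as it stands.
- The arm moves only by the tool jog_arm, never from a script. Its argument "steps" is a list of rows, each a list of 7 numbers: the opening in per cent of the stroke, from 0 (shut) to 100 (fully open), then the shift along the tool's x, y, z in mm, then the turn, a rotation vector about the tool's x, y, z in degrees. A call has 1 to 5 rows; each row shifts and turns the commanded pose from where the row before left it, along the tool's axes as they then stand; what a row does not reach is not made up. A row lasts 1/10 s, in which the tool goes at most 50 mm and 8.59 degrees, less where a joint would pass 70% of its speed; a pose out of reach is approached as far as the arm can. A call is refused whole if a number of a shift passes 50 or a number of a turn 8.59, either way. A call with a gripper value outside its range is refused whole. The fingers move at their own pace and stop on an object; the grip force is fixed at half the most. Time passes only in rows, so rows that do not move let the fingers close. It gives the time, the measured TCP pose, the force, the opening and the grip force at its end, in the units of the state.
- get_obs(): the state, without advancing time (a new reading comes with each control period).
- capture(name): name is "scene" or "top" or "wrist"; returns the picture (400x640x3 uint8, blue, green, red); there is no depth.
- camera_info(name): a dict with "fx", "fy", "cx", "cy" (pixels), "R" (3x3) and "t" (3): a world point X has camera coordinates R X + t; the wrist camera has in their place "tool_from_camera" (4x4, takes a point from camera to tool coordinates, whose origin is the TCP and whose axes are the flange's). Camera axes: x right, y down, z forward; pixel columns grow to the right and rows downward; lengths in mm; the calibration is good to about 2 mm. A picture is of the moment at which its call begins: read the wrist's pose just before it. camera_info takes no time and is no camera call.
- finish_job(): hands the job in; it is judged then, once.
Trained networks look in the newest picture that a camera, given by its name, has taken for a name from the list of things; names that differ only in an ending like _2 or _b are one class to them, and where a whole thing is asked for, a point or a joint stands for the part that bears it (a point fixed in the world has none). Each returns a list of dicts, best first, with "confidence" (0 to 1); they miss things now and then, are a little off and sometimes report something else, mostly with a low value. They report only what shows in the picture. A call takes as long as a camera call.
- spot_in(label, camera): "point" ([x, y, z] in mm, in world coordinates, good to about 4 mm: the middle of the surface that is visible of it).
The state is a dict: "clock": time; "qpos": joint angles; "qd": joint speeds; "joint_torque": joint torques, N m; "eef_pos": TCP position; "orientation": TCP orientation; "force": force on the tool from outside, world axes, zero at the start; "wrist_torque": the same for the moment, N m; "gripper_width": finger opening in mm; "grip_force": force on a finger pad.
Only numpy, scipy, OpenCV 4.12 (cv2) and the standard library are available. Lean on these libraries where they do the work, as an engineer would, in place of code of your own. Each camera call takes 0.05 s, during which the arm holds its last target. There are 200 camera calls.

## Working session

There is one attempt and no reset: what is moved stays moved. The work goes in short steps, Python scripts to look and compute and a tool call to move; the robot and the scene stay as the last step left them, time stands still between calls to the robot, and variables do not carry over. Pictures are saved under pics/ and viewed, at most 10 in all, crops included, and the job is handed in when it is done.

Besides the shell and the picture viewer there is one more tool, called as name([rows], argument=value, ...), one row to a line, values as JSON. jog_arm: Moves the arm, as the interface text tells. Its arguments: {"type":"object","properties":{"steps":{"type":"array"}},"required":["steps"]}

```bash
ls; mkdir -p pics; python3 - <<'E'
from bench import *
import cv2
s=get_obs();print(s)
for c in ("scene","top"):
    im=capture(c);cv2.imwrite(f"pics/{c}0.png",im);print(c,camera_info(c))
print(camera_info("wrist"))
for n in ["pick_handle","pick_shank","pick_tip","ring_mid","ring_back","shaft_top","dish_1","twin_mid","bearing_mid","panel","can_1","bottle"]:
    for c in ("scene","top"):
        print(n,c,[([round(v) for v in d["point"]],round(d["confidence"],2)) for d in spot_in(n,c)])
E
```

```text
pics
{'clock': 0.0, 'qpos': array([ 1.21542338e+00,  4.91555228e-01,  1.55947145e+00, -9.82101447e-07,
        1.09168394e+00, -1.05587205e-01]), 'qd': array([-0.000154  , -0.00065426,  0.00036549, -0.00014671,  0.00044343,
       -0.00131736]), 'joint_torque': array([-1.11732646e-03, -6.12647724e+01, -2.58172470e+01,  6.91712089e-02,
        4.82773839e-02, -1.37747234e-04]), 'eef_pos': array([154.39015906, 605.40073331, 239.05684457]), 'orientation': array([-1.27272431e-04,  1.24568195e-01,  9.92210891e-01, -5.44300014e-04]), 'force': array([-0.67856884, -0.09276579,  0.30100055]), 'wrist_torque': array([-0.01296543, -0.02876525,  0.0703104 ]), 'grip_force': 0.0, 'gripper_width': 94.77268943925259}
scene {'fx': 423.1220685534898, 'fy': 423.1220685534898, 'cx': 322.6731400313447, 'cy': 196.08665599566672, 'R': array([[-0.80166458,  0.59760186,  0.0143498 ],
       [ 0.36459288,  0.50783177, -0.78049915],
       [-0.47371503, -0.62046669, -0.62499213]]), 't': array([ 429.30290839,  -98.38845564, 1484.55458204])}
top {'fx': 414.96362882167796, 'fy': 414.96362882167796, 'cx': 323.00600
[... 1024 characters left out ...]
512, 19, 114], 0.45)]
shaft_top scene [([798, 108, 82], 0.66)]
shaft_top top [([824, 127, 84], 0.73)]
dish_1 scene [([434, 230, 5], 0.86), ([426, 422, 6], 0.71)]
dish_1 top [([432, 427, 5], 0.89), ([439, 234, 4], 0.8)]
twin_mid scene []
twin_mid top [([441, 222, 10], 0.45)]
bearing_mid scene [([458, 416, 14], 0.69)]
bearing_mid top [([446, 406, 17], 0.57)]
panel scene [([506, -422, 59], 0.83)]
panel top [([495, -433, 58], 0.84), ([468, -326, 17], 0.19)]
can_1 scene [([397, 59, 60], 0.82), ([503, -422, 58], 0.62)]
can_1 top [([380, 46, 71], 0.86), ([312, -294, 76], 0.67), ([447, 408, 17], 0.52)]
bottle scene [([674, -254, 82], 0.7)]
bottle top [([651, -267, 109], 0.57), ([439, 237, 2], 0.22)]
```

View pics/top0.png

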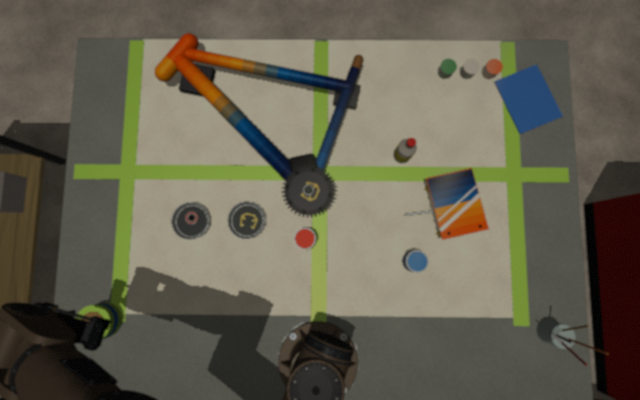

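View pics/scene0.png

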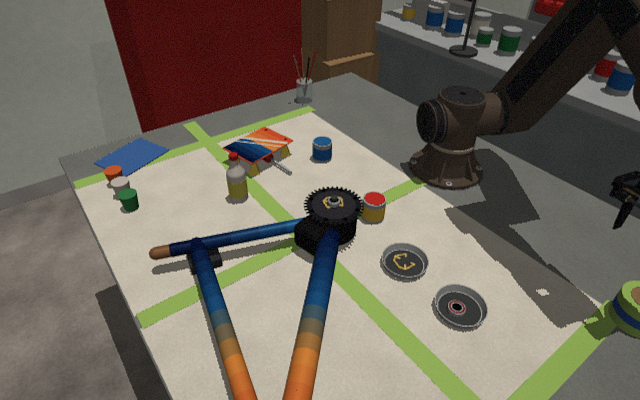

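Top: shaft/chainring at (311,191), shank (405–428,212) sticking out of the panel (456,203), twin dish (247,220), bearing dish (191,220), cans (306,238),(416,260), bottle (406,149). The scene view agrees. Moving the wrist camera over the ring.

jog_arm([
  [100,-35,-34,0,0,0,0],
  [100,-35,-34,0,0,0,0],
  [100,-35,-34,0,0,0,0],
  [100,-35,-34,0,0,0,0],
  [100,-35,-34,0,0,0,0],
])

```text
clock: 1.8
eef_pos: [282.6, 396.0, 239.8]
orientation: [0.0, 0.124, 0.992, 0.0]
force: [1.0, 0.7, -0.6]
gripper_width: 95.2
grip_force: 0.0
```

jog_arm([
  [100,-35,-34,0,0,0,0],
  [100,-35,-34,0,0,0,0],
  [100,-35,-34,0,0,0,0],
  [100,-35,-34,0,0,0,0],
  [100,-35,-34,0,0,0,0],
])

```text
clock: 2.3
eef_pos: [410.3, 187.8, 239.9]
orientation: [0.0, 0.125, 0.992, 0.0]
force: [1.2, 0.8, -0.6]
gripper_width: 95.0
grip_force: 0.0
```

jog_arm([
  [100,-35,-34,0,0,0,0],
  [100,-35,-34,0,0,0,0],
  [100,-35,-34,0,0,0,0],
  [100,-35,-34,0,0,0,0],
  [100,0,0,0,0,0,0],
])

```text
clock: 2.8
eef_pos: [514.1, 19.1, 239.5]
orientation: [0.001, 0.127, 0.992, -0.0]
force: [-1.0, 0.8, -0.0]
gripper_width: 95.0
grip_force: 0.0
```

```bash
cat > h.py <<'E'
from bench import *
import cv2, numpy as np
from scipy.spatial.transform import Rotation as Ro
def rot(q): return Ro.from_quat([q[1],q[2],q[3],q[0]]).as_matrix()
def snap(name,c="wrist",view=True):
    s=get_obs(); im=capture(c)
    ci=camera_info(c)
    if c=="wrist":
        T=np.eye(4);T[:3,:3]=rot(s["orientation"]);T[:3,3]=s["eef_pos"];M=T@ci["tool_from_camera"]
    else:
        R=np.array(ci["R"]);M=np.eye(4);M[:3,:3]=R.T;M[:3,3]=-R.T@ci["t"]
    K=np.array([ci["fx"],ci["fy"],ci["cx"],ci["cy"]])
    np.savez(f"pics/{name}.npz",M=M,K=K); cv2.imwrite(f"pics/{name}.png",im); return im
def load(name): d=np.load(f"pics/{name}.npz");return d["M"],d["K"]
def ray(name,u,v):
    M,K=load(name);d=M[:3,:3]@np.array([(u-K[2])/K[0],(v-K[3])/K[1],1]);return M[:3,3],d
def onz(name,u,v,z):
    o,d=ray(name,u,v);return (o+d*(z-o[2])/d[2]).round(1)
def tri(*obs): # (name,u,v)...
    A=np.zeros((3,3));b=np.zeros(3)
    for n,u,v in obs:
        o,d=ray(n,u,v);d=d/np.linalg.norm(d);P=np.eye(3)-np.outer(d,d);A+=P;b+=P@o
    X=np.linalg.solve(A,b);return X.round(1),[round(float(np.linalg.norm(np.cross(X-ray(n,u,v)[0],ray(n,u,v)[1]/np.linalg.norm(ray(n,u,v)[1])))),1) for n,u,v in obs]
def proj(name,X):
    M,K=load(name);c=M[:3,:3].T@(np.array(X,float)-M[:3,3]);return (K[0]*c[0]/c[2]+K[2],K[1]*c[1]/c[2]+K[3])
def spots(c,*ns):
    for n in ns: print(n,c,[([round(v) for v in d["point"]],round(d["confidence"],2)) for d in spot_in(n,c)])
def to(p,yaw=None):
    "shift in tool axes from now to p (world)"
    s=get_obs();R=rot(s["orientation"]);print("shift",(R.T@(np.array(p)-s["eef_pos"])).round(1),"yaw x-axis deg",np.degrees(np.arctan2(R[1,0],R[0,0])).round(2),"z",R[:,2].round(3))
E
python3 - <<'E'
from h import *
im=snap("w1"); spots("wrist","ring_mid","ring_back","shaft_top","can_1")
cv2.imwrite("pics/w1c.png",cv2.resize(im[60:340,140:500],None,fx=2,fy=2,interpolation=cv2.INTER_CUBIC))
print(get_obs()["qpos"].round(2))
E
```

```text
ring_mid wrist [([512, 23, 116], 0.82)]
ring_back wrist [([512, 20, 113], 0.97)]
shaft_top wrist [([524, 38, 113], 0.67)]
can_1 wrist [([328, -270, 22], 0.88), ([382, 44, 74], 0.57)]
[-0.08  0.33  1.83  0.    0.98 -1.4 ]
```

View pics/w1c.png

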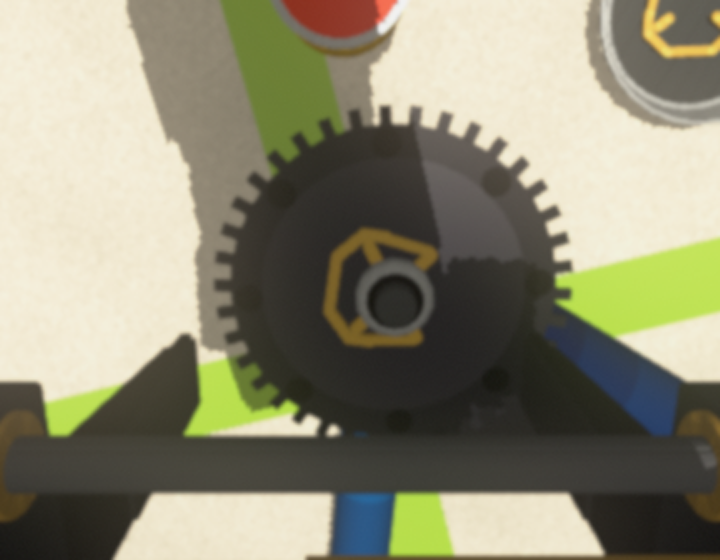

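The closed back of the ring faces image left, i.e. about world -y (bar at crop (332,290)); shaft at crop (395,300). Second view, closer and shifted.

jog_arm([
  [100,0,-30,20,0,0,0],
  [100,0,-30,20,0,0,0],
  [100,0,0,0,0,0,0],
])

```text
clock: 3.35
eef_pos: [495.0, -35.5, 197.9]
orientation: [-0.002, 0.125, 0.992, 0.0]
force: [-0.1, 0.5, 1.2]
gripper_width: 94.9
grip_force: 0.0
```

```bash
python3 - <<'E'
from h import *
im=snap("w2"); spots("wrist","ring_mid","ring_back","shaft_top")
a=np.clip(im[80:300,250:530].astype(float)*1.8,0,255).astype(np.uint8)
b=np.clip(cv2.imread("pics/w1.png")[150:260,270:390].astype(float)*1.8,0,255).astype(np.uint8)
A=cv2.resize(a,(560,440),interpolation=cv2.INTER_CUBIC);
B=cv2.resize(b,(240,220),interpolation=cv2.INTER_CUBIC)
o=np.zeros((440,800,3),np.uint8);o[:,:560]=A;o[:220,560:]=B
cv2.imwrite("pics/w2c.png",o)
E
```

```text
ring_mid wrist [([508, 16, 116], 0.9)]
ring_back wrist [([511, 16, 114], 0.85)]
shaft_top wrist [([506, 31, 110], 0.65)]
```

View pics/w2c.png

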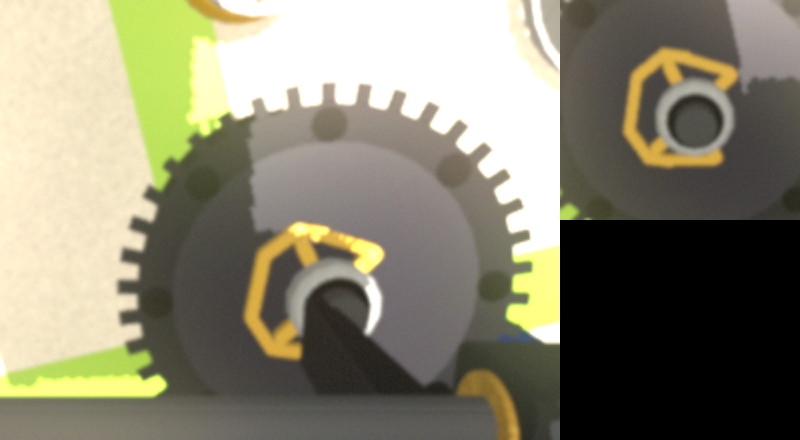

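```bash
cat > fit.py <<'E'
from h import *
from scipy.optimize import least_squares
V=np.array([(-13,17.5),(7,24.5),(17,24.5),(27.5,13),(27.5,-13),(17,-24.5),(7,-24.5),(-13,-17.5)],float)
def dist(P):
    d=[]
    for a,b in zip(V[:-1],V[1:]):
        t=np.clip(((P-a)@(b-a))/((b-a)@(b-a)),0,1);d.append(np.linalg.norm(P-a-t[:,None]*(b-a),axis=1))
    return np.min(d,0)
def pts(name,box,z=116):
    im=cv2.imread(f"pics/{name}.png");h=cv2.cvtColor(im,cv2.COLOR_BGR2HSV)
    m=((h[...,0]>12)&(h[...,0]<30)&(h[...,1]>110)&(h[...,2]>70))
    ys,xs=np.nonzero(m);k=(xs>box[0])&(xs<box[2])&(ys>box[1])&(ys<box[3])
    return np.array([onz(name,u,v,z)[:2] for u,v in zip(xs[k],ys[k])])
def fit(P,c,th):
    def f(p):
        C,S=np.cos(p[2]),np.sin(p[2]);Q=(P-p[:2])@np.array([[C,-S],[S,C]]);return np.maximum(dist(Q)-1.5,0)
    r=least_squares(f,[*c,th],loss="soft_l1",x_scale=[1,1,.05]);return r.x.round(3),np.degrees(r.x[2]).round(1),round(r.cost/len(P),3),len(P)
E
python3 - <<'E'
from fit import *
b1=(290,160,375,250);b2=(360,180,460,270)
P1,P2=pts("w1",b1),pts("w2",b2)
for P in (P1,P2,np.vstack([P1,P2])):print(P.min(0),P.max(0),fit(P,(512,40),-1.6))
print(onz("w1",337.5,210,128),onz("w2",417,233,128),tri(("w1",337.5,210),("w2",417,233)))
E
```

```text
[490.6  -1.3] [549.6  54.9] (array([523.17 ,  32.617,  -1.99 ]), np.float64(-114.0), np.float64(0.844), 1120)
[490.1  -0.9] [545.6  55.8] (array([522.532,  32.686,  -1.969]), np.float64(-112.8), np.float64(1.028), 1343)
[490.1  -1.3] [549.6  55.8] (array([522.831,  32.655,  -1.977]), np.float64(-113.3), np.float64(0.949), 2463)
[522.6  32.4 128. ] [521.6  31.6 128. ] (array([523.7,  32.4, 124. ]), [0.2, 0.2])
```

jog_arm([
  [100,0,-40,-20,0,0,0],
  [100,0,-40,-20,0,0,0],
  [100,0,-45,0,0,0,0],
  [100,0,-45,0,0,0,0],
  [100,0,-45,0,0,0,0],
])

```text
clock: 4.05
eef_pos: [443.7, -243.9, 240.7]
orientation: [0.001, 0.124, 0.992, -0.0]
force: [1.3, 1.0, 0.1]
gripper_width: 95.1
grip_force: 0.0
```

jog_arm([
  [100,0,-45,0,0,0,0],
  [100,0,-30,0,0,0,0],
  [100,0,0,0,0,0,0],
])

```text
clock: 4.35
eef_pos: [425.1, -318.2, 240.2]
orientation: [0.001, 0.126, 0.992, -0.001]
force: [0.3, 0.5, 0.4]
gripper_width: 94.9
grip_force: 0.0
```

```bash
python3 - <<'E'
from h import *
im=snap("w3"); spots("wrist","pick_handle","pick_shank","pick_tip","panel","can_1")
cv2.imwrite("pics/w3c.png",im)
E
```

```text
pick_handle wrist []
pick_shank wrist [([468, -325, 18], 0.78)]
pick_tip wrist [([468, -318, 22], 0.77)]
panel wrist [([457, -423, 59], 0.73)]
can_1 wrist [([378, 11, 30], 0.97), ([314, -301, 74], 0.86)]
```

View pics/w3c.png

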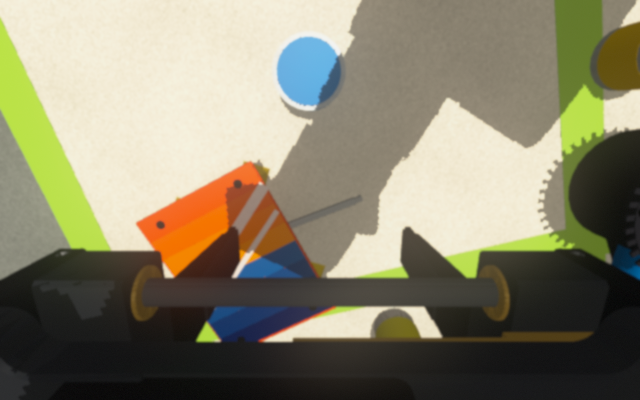

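The shank runs from the panel edge at about (291,222) to the hook end at (360,198); blue can at (309,72), bottle just under the gripper at (398,325).

```bash
python3 - <<'E'
from h import *
a=onz("w3",291,222,18);b=onz("w3",361,198,18);print(a,b,np.degrees(np.arctan2(*(b-a)[[1,0]])),np.linalg.norm(b-a))
t=[onz("top",*p,14) for p in []]
for n,p,z in (("panel corner",(252,163),60),("panel corner",(137,221),60),("edge far",(325,285),60),("can",(309,72),72),("bottle",(398,325),165)):print(n,onz("w3",*p,z))
im=cv2.imread("pics/w3.png");g=cv2.resize(im[170:260,220:400],None,fx=4,fy=4,interpolation=cv2.INTER_CUBIC);cv2.imwrite("pics/w3d.png",g)
to((0,0,0))
print(get_obs()["qpos"].round(2))
E
```

```text
[ 470.1 -367.4   18. ] [ 461.4 -276.1   18. ] 95.44329351234435 91.71357587620271
panel corner [ 383.1 -381.3   60. ]
panel corner [ 413.  -524.1   60. ]
edge far [ 541.7 -342.3   60. ]
can [ 313.4 -300.3   72. ]
bottle [ 531.2 -279.   165. ]
shift [489.9 200.6 239.7] yaw x-axis deg 165.8 z [ 0. -0. -1.]
[-0.76  0.36  1.79  0.    0.99 -2.08]
```

View pics/w3d.png

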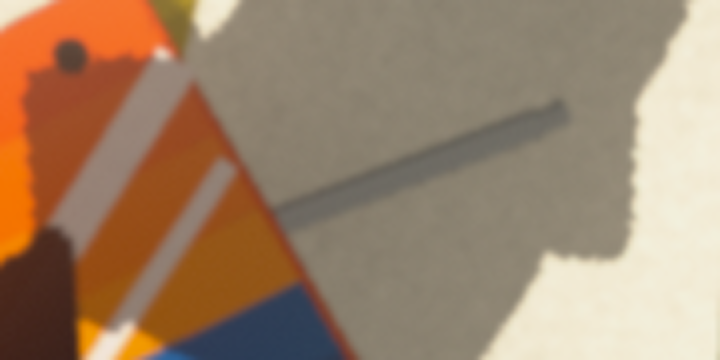

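jog_arm([
  [100,0,0,0,0,0,8.5],
  [100,0,0,0,0,0,8.5],
  [100,0,0,0,0,0,8.5],
  [100,0,0,0,0,0,8.5],
  [100,0,0,0,0,0,8.5],
])

```text
clock: 5.15
eef_pos: [425.5, -314.9, 239.8]
orientation: [0.0, 0.478, 0.878, 0.0]
force: [0.6, 0.2, 0.4]
gripper_width: 95.2
grip_force: 0.0
```

jog_arm([
  [100,0,0,0,0,0,8.5],
  [100,0,0,0,0,0,8.5],
  [100,0,0,0,0,0,8.5],
  [100,0,0,0,0,0,2.4],
  [100,9,20,45,0,0,0],
])

```text
clock: 5.65
eef_pos: [445.6, -306.4, 198.6]
orientation: [0.005, 0.674, 0.738, -0.0]
force: [0.6, -1.4, -1.2]
gripper_width: 95.1
grip_force: 0.0
```

jog_arm([
  [100,9,20,45,0,0,0],
  [100,0,0,0,0,0,0],
  [100,0,0,0,0,0,0],
])

```text
clock: 5.95
eef_pos: [463.5, -293.5, 149.8]
orientation: [-0.001, 0.673, 0.74, -0.0]
force: [1.4, -0.5, 1.2]
gripper_width: 95.2
grip_force: 0.0
```

```bash
python3 - <<'E'
from h import *
im=snap("w4"); spots("wrist","pick_shank","pick_tip")
to((463.3,-296,150))
for z in (0,82,165):print(proj("w3",(660,-262,z)),onz("top",406,152,z))
print(proj("w4",(461.4,-276.1,18)),proj("w4",(470.1,-367.4,18)))
cv2.imwrite("pics/w4c.png",im)
E
```

```text
pick_shank wrist [([472, -322, 20], 0.95)]
pick_tip wrist [([469, -323, 22], 0.77)]
shift [-1.2 -0.3  1.6] yaw x-axis deg 95.29 z [ 0.002 -0.002 -1.   ]Traceback (most recent call last):
  File "<stdin>", line 4, in <module>
  File "h.py", line 18, in onz
    o,d=ray(name,u,v);return (o+d*(z-o[2])/d[2]).round(1)
        ~~~^^^^^^^^^^
  File "h.py", line 16, in ray
    M,K=load(name);d=M[:3,:3]@np.array([(u-K[2])/K[0],(v-K[3])/K[1],1]);return M[:3,3],d
        ~~~~^^^^^^
  File "h.py", line 14, in load
    def load(name): d=np.load(f"pics/{name}.npz");return d["M"],d["K"]
                      ~~~~~~~^^^^^^^^^^^^^^^^^^^^^^^^^^^^^
    fid = stack.enter_context(open(os.fspath(file), "rb"))
                              ~~~~^^^^^^^^^^^^^^^^^^^^^^^
FileNotFoundError: [Errno 2] No such file or directory: 'pics/top.npz'
```

```bash
python3 - <<'E'
from h import *
im=cv2.imread("pics/w4.png")
for z in (0,82,165):print("bottle",proj("w3",(660,-262,z)))
print(proj("w4",(461.4,-276.1,18)),proj("w4",(470.1,-367.4,18)))
cv2.imwrite("pics/w4c.png",cv2.resize(im[60:300,200:440],None,fx=2.5,fy=2.5,interpolation=cv2.INTER_CUBIC))
E
```

```text
bottle (np.float64(398.68393220035256), np.float64(321.2683659530477))
bottle (np.float64(415.3679513856233), np.float64(365.9328605022997))
bottle (np.float64(441.48158503748505), np.float64(435.8412102202408))
(np.float64(320.9239475888153), np.float64(178.684485668232)) (np.float64(320.89306519550985), np.float64(270.08585122504144))
```

View pics/w4c.png

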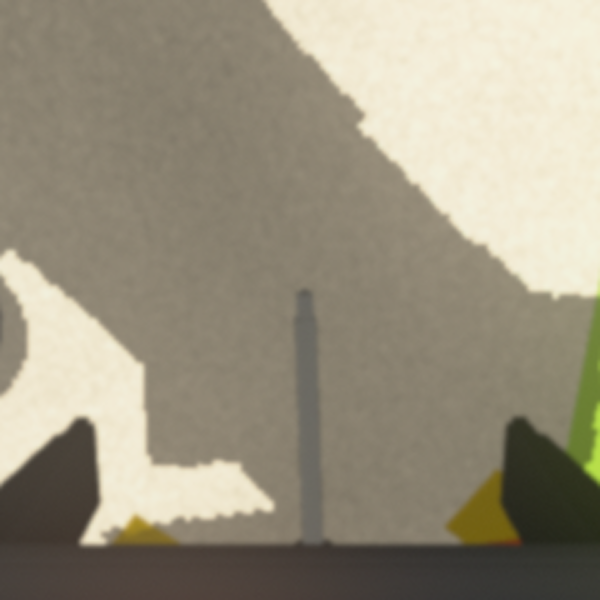

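The shank runs from crop (304,293) to (312,540), i.e. full-frame (321.6,177) to (324.8,276). The yellow pyramids flank it, clear.

```bash
python3 - <<'E'
from h import *
b=onz("w4",321.6,179,18);a=onz("w4",324.7,270,18);print(a,b,np.degrees(np.arctan2(*(b-a)[[1,0]])))
b3=onz("w3",361,199.5,18);a3=onz("w3",295,224.8,18);print(a3,b3,np.degrees(np.arctan2(*(b3-a3)[[1,0]])))
print(tri(("w3",361,198),("w4",321.6,177)))
d=(b-a)/np.linalg.norm(b-a);to((*(b-19*d)[:2],28))
E
```

```text
[ 473.8 -367.    18. ] [ 462.  -276.3   18. ] 97.41250293030349
[ 474.9 -363.5   18. ] [ 463.3 -276.5   18. ] 97.59464336859143
(array([ 462.2, -275.6,   14.2]), [0.4, 0.4])
shift [ -0.2   0.7 123.6] yaw x-axis deg 95.29 z [ 0.002 -0.002 -1.   ]
```

jog_arm([
  [100,0,0.5,40,0,0,-2.2],
  [100,0,0,40,0,0,0],
  [100,0,0,35,0,0,0],
  [100,0,0,6,0,0,0],
  [100,0,0,0,0,0,0],
])

```text
clock: 6.6
eef_pos: [463.8, -294.7, 29.5]
orientation: [0.0, 0.66, 0.752, 0.0]
force: [-0.2, 0.2, -0.6]
gripper_width: 95.3
grip_force: 0.0
```

```bash
python3 - <<'E'
from h import *
print(np.mean([get_obs()["eef_pos"] for _ in range(5)],0)); to((464.5,-295,29))
E
```

```text
[ 463.75516284 -294.71683049   29.48592961]
shift [-0.4  0.7  0.5] yaw x-axis deg 97.46 z [ 0. -0. -1.]
```

jog_arm([
  [100,0,0.7,1.5,0,0,0],
  [0,0,0,0,0,0,0],
  [0,0,0,0,0,0,0],
  [0,0,0,0,0,0,0],
  [0,0,0,0,0,0,0],
])

```text
clock: 7.1
eef_pos: [464.5, -294.2, 27.6]
orientation: [0.0, 0.659, 0.752, 0.0]
force: [0.4, 0.1, 0.1]
gripper_width: 68.3
grip_force: 0.0
```

jog_arm([
  [0,0,0,0,0,0,0],
  [0,0,0,0,0,0,0],
  [0,0,0,0,0,0,0],
  [0,0,0,0,0,0,0],
  [0,0,0,0,0,0,0],
])

```text
clock: 7.6
eef_pos: [464.4, -294.1, 27.2]
orientation: [-0.0, 0.659, 0.752, 0.0]
force: [0.6, 0.2, 0.2]
gripper_width: 28.7
grip_force: 0.0
```

jog_arm([
  [0,0,0,0,0,0,0],
  [0,0,0,0,0,0,0],
  [0,0,0,0,0,0,0],
  [0,0,0,0,0,0,0],
  [0,0,0,0,0,0,0],
])

```text
clock: 8.1
eef_pos: [464.4, -294.1, 27.2]
orientation: [0.0, 0.659, 0.752, 0.0]
force: [0.1, 0.5, -0.3]
gripper_width: 7.8
grip_force: 30.0
```

jog_arm([
  [0,6,0,0,0,0,0],
  [0,12,0,0,0,0,0],
  [0,12,0,0,0,0,0],
  [0,0,0,0,0,0,0],
])

```text
clock: 8.5
eef_pos: [459.9, -262.3, 27.2]
orientation: [-0.001, 0.659, 0.752, 0.0]
force: [-0.1, 0.9, 0.9]
gripper_width: 7.6
grip_force: 30.0
```

jog_arm([
  [0,20,0,0,0,0,0],
  [0,20,0,0,0,0,0],
  [0,20,0,0,0,0,0],
  [0,20,0,0,0,0,0],
  [0,20,0,0,0,0,0],
])

```text
clock: 9.0
eef_pos: [446.8, -163.2, 27.3]
orientation: [-0.0, 0.659, 0.752, -0.0]
force: [0.4, -1.4, -1.5]
gripper_width: 7.5
grip_force: 30.0
```

jog_arm([
  [0,20,0,0,0,0,0],
  [0,20,0,0,0,0,0],
  [0,10,0,0,0,0,0],
  [0,0,0,0,0,0,0],
  [0,0,0,0,0,0,0],
])

```text
clock: 9.5
eef_pos: [441.1, -115.6, 27.3]
orientation: [0.0, 0.659, 0.752, 0.0]
force: [-0.7, 1.3, -0.3]
gripper_width: 7.7
grip_force: 30.0
```

jog_arm([
  [60,0,0,0,0,0,0],
  [60,0,0,0,0,0,0],
  [60,0,0,-5,0,0,0],
  [60,0,0,-45,0,0,0],
  [60,-40,0,-45,0,0,0],
])

```text
clock: 10.0
eef_pos: [444.2, -147.0, 115.7]
orientation: [-0.002, 0.659, 0.753, -0.0]
force: [1.3, -0.2, -0.3]
gripper_width: 42.3
grip_force: 0.0
```

jog_arm([
  [60,-40,0,0,0,0,0],
  [60,-38,0,0,0,0,0],
  [60,0,0,0,0,0,0],
  [60,0,0,0,0,0,0],
])

```text
clock: 10.4
eef_pos: [454.9, -226.4, 114.6]
orientation: [-0.0, 0.66, 0.751, 0.0]
force: [0.1, 0.0, 0.5]
gripper_width: 57.0
grip_force: 0.0
```

```bash
python3 - <<'E'
from h import *
im=snap("w5"); spots("wrist","pick_handle","pick_shank","pick_tip")
cv2.imwrite("pics/w5c.png",im)
print(get_obs()["eef_pos"])
for d in (-50,50,150,158):
  p=np.array((441.1,-115.6))+(d-138.5)*np.array((-.1305,.9914));print(d,p.round(1),proj("w5",(*p,28 if d<60 else 18)))
E
```

```text
pick_handle wrist [([459, -237, 26], 0.76)]
pick_shank wrist [([455, -222, 26], 0.92)]
pick_tip wrist [([452, -218, 31], 0.67)]
[ 455.23914254 -224.98606177  114.56441731]
-50 [ 465.7 -302.5] (np.float64(322.405317229076), np.float64(298.7672944641386))
50 [ 452.6 -203.3] (np.float64(322.4209210790236), np.float64(183.54154737287882))
150 [ 439.6 -104.2] (np.float64(322.3352937085948), np.float64(42.289646391060245))
158 [438.6 -96.3] (np.float64(322.33596663546854), np.float64(29.74842913764374))
```

View pics/w5c.png

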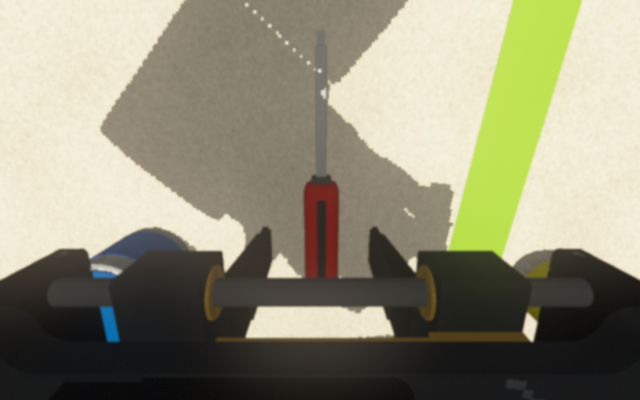

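Handle front edge at (321,180), shank straight up to (320,35): pick aligned with tool and at the predicted place. Descending on the handle.

jog_arm([
  [60,0,-0.5,45,0,0,0],
  [60,0,0,36,0,0,0],
  [60,0,0,5,0,0,0],
  [0,0,0,0,0,0,0],
  [0,0,0,0,0,0,0],
])

```text
clock: 11.1
eef_pos: [455.5, -226.0, 29.9]
orientation: [0.001, 0.659, 0.752, 0.0]
force: [0.4, 0.2, 0.6]
gripper_width: 46.3
grip_force: 0.0
```

jog_arm([
  [0,0,0,0,0,0,0],
  [0,0,0,0,0,0,0],
  [0,0,0,0,0,0,0],
  [0,0,0,0,0,0,0],
  [0,0,0,0,0,0,0],
])

```text
clock: 11.6
eef_pos: [455.4, -226.2, 29.7]
orientation: [0.001, 0.659, 0.752, 0.0]
force: [0.4, 1.3, 9.1]
gripper_width: 27.9
grip_force: 30.0
```

jog_arm([
  [0,0,0,-10,0,0,0],
  [0,0,0,-30,0,0,0],
  [0,0,0,-40,0,0,0],
  [0,0,0,-40,0,0,0],
  [0,0,0,0,0,0,0],
])

```text
clock: 12.1
eef_pos: [456.3, -226.9, 153.6]
orientation: [0.004, 0.659, 0.752, 0.001]
force: [-0.1, -0.1, -2.7]
gripper_width: 28.0
grip_force: 30.0
```

jog_arm([
  [0,0,0,-25,0,0,8.5],
  [0,0,0,-25,0,0,8.5],
  [0,0,0,-25,0,0,8.5],
  [0,0,0,-22,0,0,5.3],
  [0,0,0,0,0,0,0],
])

```text
clock: 12.6
eef_pos: [455.4, -226.3, 247.6]
orientation: [0.002, 0.836, 0.549, 0.001]
force: [-0.1, 0.1, -0.9]
gripper_width: 27.9
grip_force: 30.0
```

jog_arm([
  [0,30,2,0,0,0,0],
  [0,40,3,0,0,0,0],
  [0,45,2,0,0,0,0],
  [0,45,3,0,0,0,0],
  [0,40,3,0,0,0,0],
])

```text
clock: 13.1
eef_pos: [546.1, -45.5, 244.0]
orientation: [-0.001, 0.835, 0.551, -0.001]
force: [0.9, 0.2, -1.4]
gripper_width: 27.5
grip_force: 30.0
```

jog_arm([
  [0,25,0,0,0,0,0],
  [0,0,0,0,0,0,0],
  [0,0,0,0,0,0,0],
])

```text
clock: 13.4
eef_pos: [555.3, -24.3, 244.2]
orientation: [-0.001, 0.835, 0.551, -0.001]
force: [0.2, -1.2, -2.2]
gripper_width: 27.2
grip_force: 30.0
```

```bash
python3 - <<'E'
from fit import *
print(onz("w5",320.5,33,16),get_obs()["eef_pos"],get_obs()["orientation"])
im=snap("w6")
c=proj("w6",(522.8,32.6,114));print(c)
u,v=map(int,c);a=im[max(v-70,0):v+70,u-70:u+130]
P=pts("w6",(u-45,v-45,u+45,v+45));print(P.min(0),P.max(0),fit(P,(522,33),-1.98))
cv2.imwrite("pics/w6c.png",np.clip(cv2.resize(im[:280,200:460],None,fx=2,fy=2,interpolation=cv2.INTER_CUBIC)*1.5,0,255).astype(np.uint8))
E
```

```text
[437.5 -98.   16. ] [555.33788271 -24.33919976 244.20437808] [-6.90723414e-04  8.34561940e-01  5.50913019e-01 -8.58391208e-04]
(np.float64(262.2388435347391), np.float64(153.5349895337352))
[491.7  -1.2] [548.9  54.8] (array([522.676,  32.857,  -1.981]), np.float64(-113.5), np.float64(0.693), 960)
```

View pics/w6c.png

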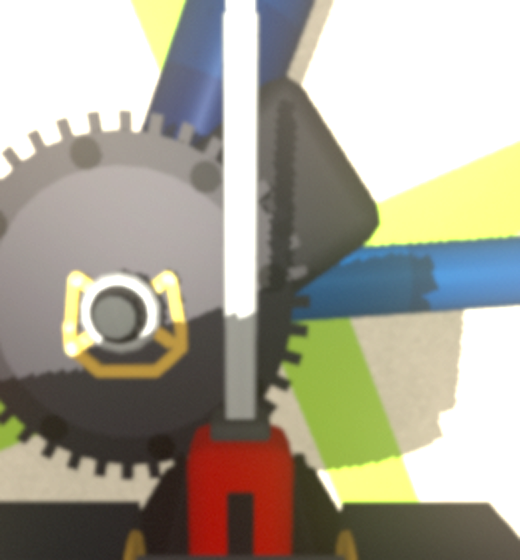

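Ring and pocket clearly seen (shaft at crop (118,312), back bar at (125,370)), shank straight along column 320. Going behind the ring to touch the chainring with the tip for a height reference.

jog_arm([
  [0,-25,-9,0,0,0,0],
  [0,-40,-15,0,0,0,0],
  [0,-40,-15,0,0,0,0],
  [0,-33,-14,15,0,0,0],
  [0,0,0,35,0,0,0],
])

```text
clock: 13.95
eef_pos: [450.6, -133.6, 196.9]
orientation: [0.002, 0.836, 0.548, 0.001]
force: [0.9, 0.3, -2.6]
gripper_width: 27.7
grip_force: 30.0
```

jog_arm([
  [0,0,0,35,0,0,0],
  [0,0,0,0,0,0,0],
  [0,0,0,0,0,0,0],
])

```text
clock: 14.25
eef_pos: [452.4, -130.9, 160.9]
orientation: [-0.0, 0.836, 0.549, -0.0]
force: [-0.1, -0.3, -1.4]
gripper_width: 27.7
grip_force: 30.0
```

```bash
python3 - <<'E'
from h import *
to((452,-130.6,145)); print(get_obs()["force"],get_obs()["eef_pos"])
E
```

```text
shift [ 0.1 -0.5 15.9] yaw x-axis deg 66.65 z [-0.001  0.    -1.   ]
[-0.09390754 -0.3063375  -1.43316291] [ 452.40778462 -130.93364227  160.93425016]
```

jog_arm([
  [0,0,0,12,0,0,0],
  [0,0,0,5,0,0,0],
  [0,0,0,0,0,0,0],
])

```text
clock: 14.55
eef_pos: [452.8, -130.4, 144.3]
orientation: [0.0, 0.835, 0.55, 0.0]
force: [-0.9, -0.0, -1.2]
gripper_width: 28.2
grip_force: 30.0
```

jog_arm([
  [0,0,0,1,0,0,0],
  [0,0,0,0,0,0,0],
])

```text
clock: 14.75
eef_pos: [452.8, -130.3, 143.2]
orientation: [0.0, 0.835, 0.55, 0.0]
force: [0.1, -0.6, -1.3]
gripper_width: 28.0
grip_force: 30.0
```

jog_arm([
  [0,0,0,1,0,0,0],
  [0,0,0,0,0,0,0],
])

```text
clock: 14.95
eef_pos: [452.7, -130.3, 141.7]
orientation: [0.0, 0.835, 0.55, 0.0]
force: [0.1, 1.0, -0.6]
gripper_width: 28.0
grip_force: 30.0
```

jog_arm([
  [0,0,0,1,0,0,0],
  [0,0,0,0,0,0,0],
])

```text
clock: 15.15
eef_pos: [452.6, -130.3, 140.5]
orientation: [-0.0, 0.835, 0.55, 0.0]
force: [-0.7, 0.2, -0.1]
gripper_width: 27.9
grip_force: 30.0
```

jog_arm([
  [0,0,0,1,0,0,0],
  [0,0,0,0,0,0,0],
])

```text
clock: 15.35
eef_pos: [452.7, -130.3, 139.6]
orientation: [-0.0, 0.835, 0.55, 0.0]
force: [-0.4, -0.2, 1.7]
gripper_width: 27.9
grip_force: 30.0
```

jog_arm([
  [0,0,0,1,0,0,0],
  [0,0,0,0,0,0,0],
])

```text
clock: 15.55
eef_pos: [452.7, -130.4, 138.6]
orientation: [0.0, 0.835, 0.55, 0.0]
force: [-0.3, -1.6, 2.3]
gripper_width: 28.1
grip_force: 30.0
```

jog_arm([
  [0,0,0,-8,0,0,0],
  [0,10,0,0,0,0,0],
  [0,10,0,0,0,0,0],
  [0,8.4,0,0,0,0,0],
  [0,0,0,0,0,0,0],
])

```text
clock: 16.05
eef_pos: [464.2, -103.0, 146.5]
orientation: [-0.0, 0.835, 0.55, 0.0]
force: [1.1, -0.5, -0.7]
gripper_width: 28.0
grip_force: 30.0
```

```bash
python3 - <<'E'
from h import *
to((463.7,-104.2,140)); print(get_obs()["force"],get_obs()["eef_pos"])
E
```

```text
shift [-1.3 -0.   6.5] yaw x-axis deg 66.78 z [-0.  0. -1.]
[ 1.09071093 -0.46371944 -0.71144361] [ 464.21935839 -103.00430432  146.47806959]
```

jog_arm([
  [0,-1,0,2,0,0,0],
  [0,0,0,2,0,0,0],
  [0,0,0,0,0,0,0],
])

```text
clock: 16.35
eef_pos: [463.3, -105.3, 142.2]
orientation: [-0.0, 0.835, 0.55, -0.0]
force: [0.4, 1.0, -1.6]
gripper_width: 27.6
grip_force: 30.0
```

jog_arm([
  [0,0,0,1,0,0,0],
  [0,0,0,0,0,0,0],
])

```text
clock: 16.55
eef_pos: [463.4, -105.3, 141.5]
orientation: [-0.0, 0.835, 0.55, -0.0]
force: [-0.6, -0.3, -0.8]
gripper_width: 28.0
grip_force: 30.0
```

jog_arm([
  [0,0,0,1,0,0,0],
  [0,0,0,0,0,0,0],
])

```text
clock: 16.75
eef_pos: [463.4, -105.2, 140.5]
orientation: [-0.0, 0.835, 0.55, 0.0]
force: [-0.3, 0.4, -1.4]
gripper_width: 27.8
grip_force: 30.0
```

jog_arm([
  [0,0,0,1,0,0,0],
  [0,0,0,0,0,0,0],
])

```text
clock: 16.95
eef_pos: [463.5, -105.1, 139.5]
orientation: [-0.0, 0.835, 0.55, 0.0]
force: [0.6, -0.6, 0.1]
gripper_width: 27.8
grip_force: 30.0
```

jog_arm([
  [0,-2,0,0,0,0,0],
  [0,-2,0,0,0,0,0],
  [0,-2,0,0,0,0,0],
  [0,0,0,0,0,0,0],
])

```text
clock: 17.35
eef_pos: [461.7, -110.5, 139.7]
orientation: [0.0, 0.836, 0.549, 0.001]
force: [4.5, 5.8, -1.5]
gripper_width: 28.1
grip_force: 30.0
```

jog_arm([
  [0,-3,0,0,0,0,0],
  [0,-3,0,0,0,0,0],
  [0,0,0,0,0,0,0],
])

```text
clock: 17.65
eef_pos: [459.2, -116.1, 139.7]
orientation: [0.0, 0.836, 0.549, 0.001]
force: [1.9, 2.1, -1.6]
gripper_width: 27.5
grip_force: 30.0
```

jog_arm([
  [0,-3,0,0,0,0,0],
  [0,-3,0,0,0,0,0],
  [0,0,0,0,0,0,0],
])

```text
clock: 17.95
eef_pos: [456.2, -121.9, 139.6]
orientation: [-0.0, 0.835, 0.55, -0.0]
force: [-0.3, -0.1, -1.8]
gripper_width: 28.0
grip_force: 30.0
```

jog_arm([
  [0,-3,0,0,0,0,0],
  [0,-3,0,0,0,0,0],
  [0,0,0,0,0,0,0],
])

```text
clock: 18.25
eef_pos: [453.8, -127.6, 139.6]
orientation: [-0.0, 0.835, 0.55, -0.0]
force: [-0.2, -1.4, -1.4]
gripper_width: 27.9
grip_force: 30.0
```

jog_arm([
  [0,-4,0,0,0,0,0],
  [0,-4,0,0,0,0,0],
  [0,-4,0,0,0,0,0],
  [0,-4,0,0,0,0,0],
  [0,-3,0,0,0,0,0],
])

```text
clock: 18.75
eef_pos: [446.3, -145.0, 139.6]
orientation: [-0.0, 0.835, 0.55, 0.0]
force: [0.9, 0.5, -1.5]
gripper_width: 27.6
grip_force: 30.0
```

jog_arm([
  [0,0,0,0,0,0,0],
  [0,1.5,0,0,0,0,0],
  [0,0,0,-10,0,0,0],
  [0,0,0,-40,0,0,0],
  [0,0,0,-50,0,0,0],
])

```text
clock: 19.25
eef_pos: [446.4, -142.8, 240.2]
orientation: [-0.002, 0.835, 0.55, -0.001]
force: [0.6, 0.4, -1.4]
gripper_width: 27.9
grip_force: 30.0
```

```bash
python3 - <<'E'
from h import *
s=get_obs();print(s["eef_pos"],s["qpos"].round(2))
snap("t2","top");snap("s2","scene")
spots("top","ring_mid","ring_back");spots("scene","ring_mid","ring_back")
p=np.array((522.7,32.8,116))
for d in (0,40):
    q=p+d*np.array((-.3955,-.9184,0));print(d,q,proj("t2",q),proj("s2",q))
t=cv2.imread("pics/t2.png")[150:230,260:360];s=cv2.imread("pics/s2.png")[160:240,285:385]
cv2.imwrite("pics/ts2.png",np.clip(np.hstack([cv2.resize(x,(400,320),interpolation=cv2.INTER_CUBIC) for x in (t,s)])*1.6,0,255).astype(np.uint8))
E
```

```text
[ 446.36034429 -142.75007474  240.24502731] [-0.45  0.27  1.92  0.    0.95 -0.04]
ring_mid top []
ring_back top [([498, -12, 113], 0.62)]
ring_mid scene [([335, -284, 46], 0.65)]
ring_back scene [([502, -21, 116], 0.49)]
0 [522.7  32.8 116. ] (np.float64(307.59484305490236), np.float64(190.4322351149628)) (np.float64(334.33717191585873), np.float64(202.85576999073223))
40 [506.88   -3.936 116.   ] (np.float64(319.73184563235185), np.float64(195.70722085930672)) (np.float64(330.6960095373725), np.float64(193.8815350588836))
```

View pics/ts2.png

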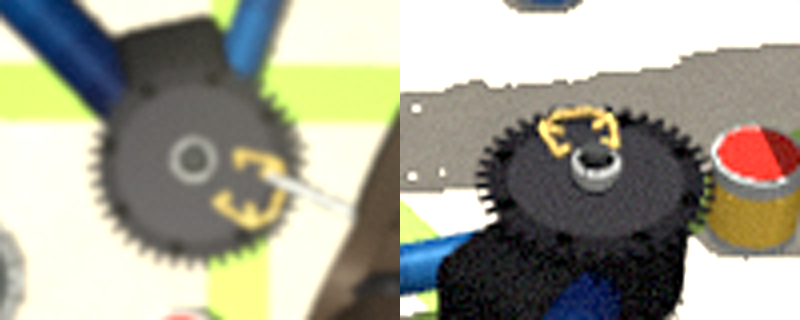

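Ring is off the shaft, lying on the chainring (left crop (250,190), right crop (580,130)). Laying the pick down in the free area at about (440,-235).

jog_arm([
  [0,-25,9,0,0,0,0],
  [0,-37,12,0,0,0,0],
  [0,-25,9,30,0,0,0],
  [0,0,0,45,0,0,0],
  [0,0,0,45,0,0,0],
])

```text
clock: 20.05
eef_pos: [439.4, -235.4, 117.2]
orientation: [-0.001, 0.836, 0.549, -0.0]
force: [0.6, 0.7, -2.1]
gripper_width: 27.6
grip_force: 30.0
```

jog_arm([
  [0,0,0,45,0,0,0],
  [0,0,0,30,0,0,0],
  [0,0,0,8,0,0,0],
  [0,0,0,0,0,0,0],
])

```text
clock: 20.45
eef_pos: [439.5, -234.5, 35.2]
orientation: [-0.002, 0.835, 0.55, -0.001]
force: [-0.3, 0.3, -0.8]
gripper_width: 27.6
grip_force: 30.0
```

jog_arm([
  [0,0,0,3,0,0,0],
  [0,0,0,1,0,0,0],
  [0,0,0,0,0,0,0],
])

```text
clock: 20.75
eef_pos: [440.6, -235.2, 33.6]
orientation: [0.001, 0.835, 0.55, 0.0]
force: [0.7, -0.2, -1.8]
gripper_width: 27.6
grip_force: 30.0
```

jog_arm([
  [0,0,0,1,0,0,0],
  [0,0,0,0,0,0,0],
])

```text
clock: 20.95
eef_pos: [440.3, -235.1, 32.0]
orientation: [0.0, 0.835, 0.55, 0.0]
force: [0.3, 0.2, -1.3]
gripper_width: 27.9
grip_force: 30.0
```

jog_arm([
  [0,0,0,1,0,0,0],
  [0,0,0,0,0,0,0],
])

```text
clock: 21.15
eef_pos: [440.2, -235.0, 30.6]
orientation: [-0.0, 0.835, 0.55, 0.0]
force: [0.7, -0.6, -1.4]
gripper_width: 28.1
grip_force: 30.0
```

jog_arm([
  [0,0,0,1,0,0,0],
  [0,0,0,0,0,0,0],
])

```text
clock: 21.35
eef_pos: [440.2, -235.0, 29.7]
orientation: [0.0, 0.835, 0.55, 0.0]
force: [0.4, 1.1, 2.7]
gripper_width: 28.2
grip_force: 30.0
```

jog_arm([
  [80,0,0,0,0,0,0],
  [80,0,0,0,0,0,0],
  [80,0,0,0,0,0,0],
  [80,0,0,-10,0,0,0],
  [80,0,0,-40,0,0,0],
])

```text
clock: 21.85
eef_pos: [439.1, -234.3, 78.1]
orientation: [-0.003, 0.835, 0.55, -0.001]
force: [0.1, -0.2, 0.0]
gripper_width: 62.5
grip_force: 0.0
```

jog_arm([
  [80,0,0,-50,0,0,0],
  [80,0,0,-50,0,0,0],
  [80,30,-10,-50,0,0,0],
  [80,40,-15,-20,0,0,0],
  [80,0,0,0,0,0,0],
])

```text
clock: 22.35
eef_pos: [444.7, -162.9, 245.5]
orientation: [0.002, 0.835, 0.551, 0.001]
force: [-1.5, 0.4, -1.2]
gripper_width: 76.1
grip_force: 0.0
```

jog_arm([
  [95,35,-2,0,0,0,0],
  [95,45,-2,0,0,0,0],
  [95,40,-2,0,0,0,0],
  [95,16,0,0,0,0,0],
  [95,0,0,0,0,0,0],
])

```text
clock: 22.85
eef_pos: [493.1, -37.1, 241.8]
orientation: [-0.0, 0.835, 0.551, -0.0]
force: [-0.1, -0.1, 1.1]
gripper_width: 90.2
grip_force: 0.0
```

jog_arm([
  [95,0,0,0,0,0,0],
  [95,0,0,0,0,0,0],
])

```text
clock: 23.05
eef_pos: [492.5, -39.3, 241.8]
orientation: [-0.0, 0.836, 0.549, -0.0]
force: [-0.2, 1.0, 0.6]
gripper_width: 90.2
grip_force: 0.0
```

```bash
python3 - <<'E'
from fit import *
print(get_obs()["eef_pos"])
snap("w7");spots("wrist","ring_mid","ring_back")
u,v=proj("w7",(505,-8,116));print(u,v)
P=pts("w7",(u-55,v-55,u+55,v+55));print(P.min(0),P.max(0))
for c,t in (((505,-8),-1.98),((505,-8),-1.7),((505,-8),-2.2)):print(fit(P,c,t))
E
```

```text
[492.47206873 -39.3462407  241.79626102]
ring_mid wrist [([496, -16, 118], 0.77)]
ring_back wrist [([497, -16, 114], 0.79)]
320.2493133634186 160.9705119956463
[473.2 -38.4] [531.8  16.8]
(array([505.636,  -5.277,  -1.968]), np.float64(-112.8), np.float64(1.29), 1255)
(array([505.643,  -5.271,  -1.969]), np.float64(-112.8), np.float64(1.29), 1255)
(array([505.643,  -5.271,  -1.969]), np.float64(-112.8), np.float64(1.29), 1255)
```

jog_arm([
  [90,24.4,-1.2,10,0,0,-0.5],
  [90,0,0,40,0,0,0],
  [90,0,0,35,0,0,0],
  [90,0,0,10,0,0,0],
  [90,0,0,0,0,0,0],
])

```text
clock: 23.7
eef_pos: [501.0, -15.9, 146.2]
orientation: [-0.001, 0.833, 0.553, -0.001]
force: [0.3, 0.5, 0.1]
gripper_width: 85.6
grip_force: 0.0
```

```bash
python3 - <<'E'
from h import *
to((501,-16.4,138));print(get_obs()["eef_pos"])
E
```

```text
shift [-0.5  0.2  8.2] yaw x-axis deg 67.15 z [-0.002  0.    -1.   ]
[501.04309425 -15.90416535 146.17200563]
```

jog_arm([
  [90,-0.5,0,6,0,0,0],
  [90,0,0,1.5,0,0,0],
  [90,0,0,0,0,0,0],
])

```text
clock: 24.0
eef_pos: [501.5, -16.2, 140.1]
orientation: [0.0, 0.833, 0.553, 0.001]
force: [0.3, 0.0, -0.4]
gripper_width: 85.6
grip_force: 0.0
```

jog_arm([
  [90,0,0,0.5,0,0,0],
  [40,0,0,0,0,0,0],
  [40,0,0,0,0,0,0],
  [40,0,0,0,0,0,0],
  [40,0,0,0,0,0,0],
])

```text
clock: 24.5
eef_pos: [501.2, -16.0, 138.9]
orientation: [-0.0, 0.833, 0.553, 0.0]
force: [-0.3, -0.3, -0.1]
gripper_width: 59.1
grip_force: 0.0
```

jog_arm([
  [40,0,0,0,0,0,0],
  [40,0,0,0,0,0,0],
])

```text
clock: 24.7
eef_pos: [501.2, -16.0, 138.9]
orientation: [-0.0, 0.833, 0.553, 0.0]
force: [0.4, -0.5, 0.2]
gripper_width: 52.7
grip_force: 30.0
```

jog_arm([
  [70,0,0,0,0,0,0],
  [70,0,0,0.6,0,0,0],
  [70,0,0,0.5,0,0,0],
  [40,0,0,0,0,0,0],
  [40,0,0,0,0,0,0],
])

```text
clock: 25.2
eef_pos: [501.2, -16.0, 137.7]
orientation: [-0.0, 0.833, 0.553, 0.0]
force: [0.5, -0.4, -0.2]
gripper_width: 55.5
grip_force: 0.0
```

jog_arm([
  [40,0,0,0,0,0,0],
  [40,0,0,0,0,0,0],
  [40,0,0,-10,0,0,0],
  [40,0,0,-30,0,0,0],
  [40,0,0,0,0,0,0],
])

```text
clock: 25.7
eef_pos: [502.4, -16.2, 181.0]
orientation: [0.002, 0.833, 0.553, 0.002]
force: [-0.4, -0.2, 0.3]
gripper_width: 52.7
grip_force: 30.0
```

jog_arm([
  [40,20,-22,-10,0,0,0],
  [40,30,-35,-15,0,0,0],
  [40,30,-35,-15,0,0,0],
  [40,30,-35,0,0,0,0],
  [40,23,-29,0,0,0,0],
])

```text
clock: 26.2
eef_pos: [407.7, 168.7, 218.3]
orientation: [0.0, 0.833, 0.553, 0.001]
force: [0.2, 0.4, -0.7]
gripper_width: 53.0
grip_force: 30.0
```

jog_arm([
  [40,0,0,0,0,0,0],
  [40,0,0,0,0,0,0],
  [40,0,0,0,0,0,0],
])

```text
clock: 26.5
eef_pos: [409.4, 166.5, 217.8]
orientation: [0.0, 0.833, 0.553, 0.0]
force: [-0.2, -0.3, 0.6]
gripper_width: 52.9
grip_force: 30.0
```

```bash
python3 - <<'E'
from fit import *
s=get_obs();print(s["eef_pos"],s["gripper_width"],s["qpos"].round(2))
im=snap("w8");spots("wrist","dish_1","twin_mid","bearing_mid","ring_back","ring_mid")
h=cv2.cvtColor(im,cv2.COLOR_BGR2HSV)
m=((h[...,0]>12)&(h[...,0]<30)&(h[...,1]>110)&(h[...,2]>70)).astype(np.uint8)
n,l,st,c=cv2.connectedComponentsWithStats(m)
for i in range(1,n):
    if st[i][4]>60:print(st[i],c[i].round(),onz("w8",*c[i],8))
# dish rim: ellipse by Hough
g=cv2.medianBlur(cv2.cvtColor(im,cv2.COLOR_BGR2GRAY),5)
C=cv2.HoughCircles(g,cv2.HOUGH_GRADIENT,1,60,param1=100,param2=25,minRadius=38,maxRadius=70)
if C is not None:
    for u,v,r in C[0][:5]:print(u,v,r,onz("w8",u,v,22),onz("w8",u,v,4))
E
```

```text
[409.352569   166.53459231 217.77284255] 52.85134499735374 [ 0.24  0.26  2.01 -0.    0.87  0.64]
dish_1 wrist [([439, 241, -1], 0.74)]
twin_mid wrist [([448, 228, 6], 0.85), ([401, 169, 195], 0.32)]
bearing_mid wrist [([402, 170, 197], 0.51)]
ring_back wrist [([402, 167, 197], 0.86)]
ring_mid wrist [([406, 169, 196], 0.55)]
[321  90  18  17 123] [328.  97.] [451.7 246.8   8. ]
[299  94  19  15  89] [308.  99.] [430.6 253.5   8. ]
[338 103   8  22 115] [341. 113.] [458.6 225.5   8. ]
[325 126  20  15 138] [334. 132.] [443.8 209.8   8. ]
[307 130  20  11  90] [316. 137.] [422.6 213.1   8. ]
[ 274  200   93   78 2963] [324. 248.] [379.2  85.6   8. ]
[212 265  19  55 485] [219. 292.] [231.4  80.9   8. ]
[410 266  18  54 466] [421. 293.] [469.5 -22.1   8. ]
[ 209  333  311    9 1320] [407. 338.] [432.3 -79.9   8. ]
319.5 110.5 46.3 [437.6 237.6  22. ] [437.6 237.6   4. ]
```

jog_arm([
  [40,30,0,0,0,0,0],
  [40,40,-1,30,0,0,0],
  [40,0,0,45,0,0,0],
  [40,0,0,45,0,0,0],
  [40,0,0,40,0,0,0],
])

```text
clock: 27.3
eef_pos: [435.0, 231.9, 55.9]
orientation: [-0.0, 0.833, 0.553, -0.0]
force: [1.5, 0.5, -0.1]
gripper_width: 52.6
grip_force: 30.0
```

jog_arm([
  [40,0,0,14,0,0,0],
  [40,0,0,4,0,0,0],
  [40,0,0,0,0,0,0],
])

```text
clock: 27.6
eef_pos: [435.3, 231.8, 39.6]
orientation: [-0.0, 0.833, 0.553, -0.0]
force: [-0.7, -0.3, -0.4]
gripper_width: 52.8
grip_force: 30.0
```

jog_arm([
  [40,0,0,1.5,0,0,0],
  [40,0,0,1.5,0,0,0],
  [40,0,0,0,0,0,0],
])

```text
clock: 27.9
eef_pos: [435.4, 232.1, 37.4]
orientation: [0.0, 0.833, 0.553, 0.001]
force: [1.1, -0.3, -0.7]
gripper_width: 52.7
grip_force: 30.0
```

jog_arm([
  [40,0,0,1,0,0,0],
  [40,0,0,1,0,0,0],
  [40,0,0,0,0,0,0],
])

```text
clock: 28.2
eef_pos: [435.2, 232.0, 34.8]
orientation: [-0.0, 0.833, 0.553, 0.0]
force: [0.4, -0.6, -0.7]
gripper_width: 52.9
grip_force: 30.0
```

jog_arm([
  [65,0,0,0,0,0,0],
  [65,0,0,0,0,0,0],
  [65,0,0,0,0,0,0],
  [65,0,0,-10,0,0,0],
  [65,0,0,-40,0,0,0],
])

```text
clock: 28.7
eef_pos: [434.0, 231.5, 83.4]
orientation: [-0.001, 0.833, 0.553, -0.003]
force: [-0.3, -0.5, 0.7]
gripper_width: 62.0
grip_force: 0.0
```

jog_arm([
  [65,0,0,-50,0,0,0],
  [65,-35,0,-50,0,0,0],
  [65,-35,0,-35,0,0,0],
  [65,0,0,0,0,0,0],
  [65,0,0,0,0,0,0],
])

```text
clock: 29.2
eef_pos: [410.6, 173.0, 211.9]
orientation: [0.0, 0.833, 0.553, 0.001]
force: [-0.7, 1.4, -0.8]
gripper_width: 61.5
grip_force: 0.0
```

```bash
python3 - <<'E'
from fit import *
s=get_obs();print(s["eef_pos"],s["gripper_width"],s["force"])
im=snap("w9");snap("t3","top");snap("s3","scene")
spots("wrist","dish_1","twin_mid","ring_mid")
for c in("top","scene"):spots(c,"ring_mid","twin_mid","pick_handle","panel","can_1","bearing_mid","bottle")
P=pts("w9",(230,30,420,190),z=10);print(len(P),P.min(0),P.max(0),np.linalg.norm(P-[437.5,236.5],axis=1).max())
E
```

```text
[410.55557395 173.02290787 211.9153432 ] 61.533620127637995 [-0.70380245  1.35695084 -0.84573167]
dish_1 wrist [([441, 242, 3], 0.85), ([412, 363, 21], 0.53)]
twin_mid wrist [([445, 221, 8], 0.96)]
ring_mid wrist [([428, 235, 11], 0.65)]
ring_mid top [([432, -248, 26], 0.3)]
twin_mid top []
pick_handle top [([431, -256, 31], 0.53), ([444, 407, 16], 0.5)]
panel top [([497, -436, 62], 0.73)]
can_1 top [([310, -298, 75], 0.81), ([378, 41, 75], 0.66)]
bearing_mid top [([444, 406, 18], 0.51)]
bottle top [([650, -262, 106], 0.92)]
ring_mid scene [([432, 235, 9], 0.59)]
twin_mid scene [([446, 226, 9], 0.57)]
pick_handle scene [([439, -247, 28], 0.63), ([434, 234, 6], 0.59)]
panel scene [([503, -424, 60], 0.87)]
can_1 scene [([397, 59, 63], 0.95), ([330, -280, 48], 0.68)]
bearing_mid scene [([453, 418, 13], 0.76), ([670, -253, 80], 0.22)]
bottle scene [([671, -253, 81], 0.95)]
1225 [406.8 201.9] [464.3 264.9] 34.846233655877356
```

```bash
python3 -c "
from bench import *
print(finish_job())"
```

```text
the job is handed in; nothing more can be done
None
```

The job is handed in at about 29 s: the pick lies on the bench, the ring is off the shaft and in the dish with its twin, and the last detections show the panel, cans, bottle and bearing where they were.

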